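# Isolate the tagged gas line at the donor-room valve box

## Robot

A 6-joint arm with a two-finger parallel gripper is mounted at the origin on the work surface. World frame = base frame: x ahead of the robot, y to its left, z up, the work surface at z = 0. Lengths are in m, angles in degrees, forces in N, time in s.
With the tool pointing down it reaches from about 0.4 to 0.825 m from the base axis. Payload 7 kg.
Tool frame: the origin (TCP) lies between the finger pads; the fingertips stand 11 mm ahead of it and the grasp point (between the pads) lies 8 mm behind it; z points along the fingers, y is the direction in which the jaws open and shut (so a half turn about z gives the same grasp; the last joint's range is limited). The gripper opens to 88 mm and grips with 3 to 60 N. Pads are 19 mm wide; open, the fingers measure 130 mm over their backs; the gripper's body (78 mm by 193 mm) begins 47 mm behind the grasp point.
Start: joints at [-51.045, 20.546, 0.682, 0, -70.136, -16.507], TCP at [0.258, -0.624, 0.238] pointing down, gripper open.
Joint ranges: [-176.03, 176.03], [-82.01, 121.73], [-58.28, 71.71], [-173.87, 95.51], [-174.79, -0.11], [-173.66, 173.66]. Speed limits (degrees/s): [136.94, 136.94, 172.46, 180, 180, 180].

## Interface

Orientations are given as [roll, pitch, yaw] about the fixed x, y, z axes, in that order (R = Rz(yaw) Ry(pitch) Rx(roll)).
In Python, from plant import r gives the robot as it stands.
- The arm moves only by the shell command python3 -m inch 'ROWS' [OPENING] [FORCE]. ROWS is JSON, a list of rows, each an object of numbers: "x", "y", "z": the shift along the tool's x, y, z as a fraction of full scale; "yaw": the turn about the tool's z as a fraction of full scale. In form: [{"x": .., "y": .., "z": .., "yaw": ..}, ...]. A call has 1 to 5 rows; each row shifts and turns the pose as measured when the row begins, along the tool's axes as they then stand; what a row does not reach is not made up. Full scale, the value 1, is 0.025 m for a shift and 4 degrees for a turn. A row lasts 1/12 s, in which the tool goes at most 41.7 mm and 7.16 degrees, less where a joint would pass 70% of its speed; a pose out of reach is approached as far as the arm can. A call with a number of a shift or a turn outside -1 to 1 is refused whole. A call with a gripper value outside its range is refused whole. OPENING is the opening, from -1 (shut) to 1 (fully open), set as the call begins (- or left out, the last holds). The fingers move at their own pace and stop on an object; FORCE is the grip in N (left out, the last holds). Time passes only in rows, so rows that do not move let the fingers close. It gives the time, the measured TCP pose, the force and the opening at its end, in the units of the state.
- r.get_state(): the state, without advancing time (a new reading comes with each control period).
- r.capture(name): name is "scene" or "side" or "wrist"; returns (picture, depth): 480x640x3 uint8, red, green, blue; 480x640 float32, m along the optical axis (not along the pixel's ray), 0 where there is no reading.
- r.camera_info(name): a dict with "mtx" (3x3 intrinsics, pixels), "pose" (4x4, takes a point from camera to world coordinates). Camera axes: x right, y down, z forward; pixel columns grow to the right and rows downward; lengths in m; the calibration is good to about 2 mm. A picture is of the moment at which its call begins: read the wrist's pose just before it. camera_info takes no time and is no camera call; for the wrist camera it gives the pose at the moment of the call.
- r.close_job(): hands the job in, once; it reports no verdict.
The state is a dict: "time_s": time; "joints": joint angles; "qd": joint speeds; "joint_torque": joint torques, N m; "tcp_pos": TCP position; "eef_rot": TCP orientation; "contact_force": force on the tool from outside, world axes, zero at the start; "moment": the same for the moment, N m; "gripper_width": finger opening in m.
Only numpy, scipy, OpenCV 4.12 (cv2) and the standard library are available. Lean on these libraries where they do the work, as an engineer would, in place of code of your own. Each camera call takes 0.05 s, during which the arm holds its last target. There are 200 camera calls.

## Task

The gas line whose valve carries the round metal tag must be isolated. With the fingertips, push the valve box's cover all the way back over the rear deck - slide it, do not lift it out - and then push the tagged valve's lever clockwise until it is fully shut, across its pipe. Leave the cover back, the other two valves open, and everything else on the counter where it is.

Things in the scene. Friction and masses are not known exactly. Their poses are not given: they have to be found in the camera images.
- valve_box: White service box screwed to the counter, 330 (x) x 348 (y) x 88 mm tall. Origin: centre of its underside, on the counter; x points from its front (robot side) to its rear, y to its left, z up. Side walls 8 mm thick, 88 mm tall, inner faces at y = +-166 mm, guide the cover, which rests 74 mm up on ledges. Front lip 80 mm tall, rear wall 88 mm.
- valve_bay (a point): Centre of the open valve bay, the front half of the box (its x from -157 to -12 mm), 62 mm above the counter. Three copper lines run along x at y = -105, -10 and 85 mm; each has a quarter-turn valve with its stem at x = -47 mm. Which of the three is tagged varies. Pipes reach up to 38 mm above the counter, valve bodies 51 mm (near the stem).
- rear_stop (a point): Middle of the rear wall's inner face (box x = 157 mm), 80 mm above the counter: the cover's rear edge meets it when fully back. In front of it, back of the bay, is a closed flat deck 74 mm above the counter, over which the cover slides.
- cover: Aluminium panel, 158 (x) x 328 (y) x 4 mm, 0.36 to 0.59 kg, loose on the ledges with 2 mm play each side. Origin: centre of its underside; axes like the box's. Starts over the bay, origin at x = -77 to -70 mm in the box; slides to +x until it meets the rear wall (origin at +78 mm). Ordinary friction, under 10 N; push it at the middle of its tab so that it does not rack.
- cover_tab (a point): Middle of the robot-side face of the cover's upright folded tab, 10 mm above the panel's top and 10 mm below the tab's upper edge. The tab is 90 mm wide along y, 4 mm thick and 20 mm tall, centred in y, its face 34 mm behind the cover's front edge; its upper edge is 98 mm above the counter.
- tagged_lever (a joint): Turn of the tagged valve's lever: 0 = fully open, lever along its pipe and pointing to the box's front (-x); pi/2 = shut against the stop, lever across the pipe and pointing to the box's left (+y), that is clockwise seen from above. Starts at 0 to 0.3. Stiff (0.25 N m) and stays where it is left.
- tagged_hub (a point): On the stem axis of the tagged valve, at the lever's upper face, 62 mm above the counter. This valve alone carries a flat round metal tag, 38 mm across and 2 mm thick, under its 4 mm stem nut (nut top 68 mm above the counter); the others show just the bare hub, 22 mm across.
- tagged_tip (a point): Outer end of the tagged lever, at mid-height (57 mm above the counter), 70 mm from the stem axis. The grey lever is 14 mm wide and spans 52 to 62 mm above the counter; it can be pushed on its side anywhere between 35 and 65 mm from the stem.
- plain_a_lever (a joint): Turn of one of the two untagged levers, same shape and meaning as the tagged one; starts at 0 to 0.08 (open) and is to stay open.
- plain_a_hub (a point): On the stem axis of that untagged valve, at the lever's upper face, 62 mm above the counter.
- plain_b_lever (a joint): Turn of one of the two untagged levers, same shape and meaning as the tagged one; starts at 0 to 0.08 (open) and is to stay open.
- plain_b_hub (a point): On the stem axis of that untagged valve, at the lever's upper face, 62 mm above the counter.
- green_spray: Bystander: green pump-spray bottle, 58 mm across, 188 mm tall, standing, loose. Origin: centre of its underside.
- white_spray: Bystander: white pump-spray bottle, 58 mm across, 188 mm tall, standing, loose. Origin: centre of its underside.
- tape_roll: Bystander: roll of white tape lying flat, 72 mm across, 25 mm tall, loose. Origin: centre of its underside.
- tube_rack: Bystander: white rack of capped sample tubes, 130 x 52 mm, 89 mm tall, loose. Origin: centre of its underside.
- tube_sealer: Bystander: white hand-held tube sealer lying down, 170 x 42 mm, 36 mm tall, loose. Origin: centre of its underside.
- steel_tray: Bystander: shallow open steel tray, 90 x 160 mm, 28 mm tall, loose. Origin: centre of its underside.
- glove_box: Bystander: carton of gloves, 200 x 100 mm, 65 mm tall, loose. Origin: centre of its underside.

How it is judged:
By the outcome, as a careful person would: the job done as asked, in the order asked, and still so for the second after the job is handed in, with the robot touching nothing.
It also fails if it takes over 50 s, if anything falls off the work surface, if the arm or the gripper's body presses on something with over 40 N, if the wrist force passes 120 N, or if a joint passes its speed limit or range.

## Working session

There is one attempt and no reset: what is moved stays moved. The work goes in short steps, Python scripts to look and compute and a shell command to move; the robot and the scene stay as the last step left them, time stands still between calls to the robot, and variables do not carry over. Pictures are saved under pics/ and viewed, about 8 in all and at most 12, crops included, and the job is handed in when it is done.

```bash
mkdir -p pics; ls; python3 - <<'E'
from plant import r
import cv2,numpy as np
print(r.get_state())
for n in ["scene","side"]:
    im,d=r.capture(n); i=r.camera_info(n); np.savez(f"pics/{n}0.npz",im=im,d=d,K=i["mtx"],T=i["pose"])
    cv2.imwrite(f"pics/{n}0.png",im[:,:,::-1]); print(n,np.round(i["mtx"],1).tolist(),np.round(i["pose"],3).tolist())
E
```

```text
pics
{'time_s': 0.0, 'joints': array([-5.10447569e+01,  2.05921740e+01,  6.34570267e-01, -1.85860093e-02,
       -7.01375059e+01, -1.65076023e+01]), 'qd': array([ 0.03297699,  0.054327  ,  0.00788094, -0.08368367, -0.01852522,
        0.02077375]), 'joint_torque': array([-1.32376204e-03, -5.82716453e+01,  2.93060696e+01,  6.99703708e+00,
        6.89007895e-03, -1.94962754e-04]), 'tcp_pos': array([ 0.25753711, -0.62342976,  0.23662522]), 'eef_rot': array([ 1.79903846e+02, -1.02751984e-02, -1.57558680e+02]), 'contact_force': array([ 0.91124197, -0.59720921,  0.70419706]), 'moment': array([ 0.02928816, -0.02215921, -0.02542094]), 'gripper_width': 0.08759680900494946}
scene [[549.6, 0.0, 323.4], [0.0, 549.6, 237.2], [0.0, 0.0, 1.0]] [[-0.634, 0.559, -0.534, 1.217], [0.773, 0.466, -0.43, 0.479], [0.009, -0.686, -0.728, 0.992], [0.0, 0.0, 0.0, 1.0]]
side [[482.2, 0.0, 316.1], [0.0, 482.2, 236.2], [0.0, 0.0, 1.0]] [[-0.987, -0.109, 0.122, 0.412], [-0.162, 0.573, -0.804, 0.92], [0.018, -0.812, -0.583, 0.806], [0.0, 0.0, 0.0, 1.0]]
```

View pics/scene0.png

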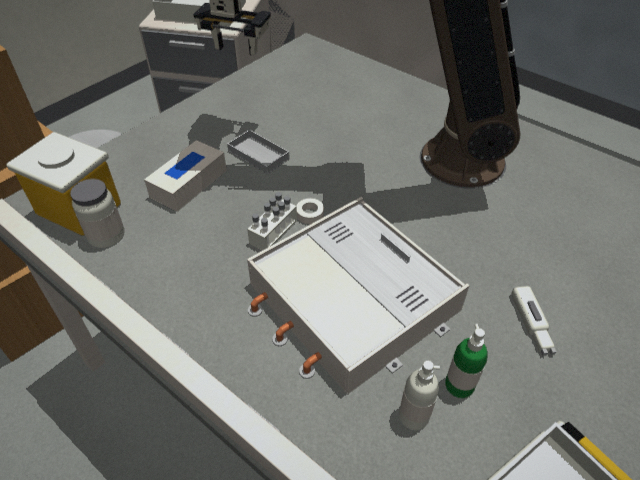

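The scene view shows the box at the centre: rim corners at about (360,202), (467,287), (347,372) and (249,263), with the cover tab at (395,248). The rack and tape are off its right side, the sprays off its left. Next I measure from depth.

```bash
cat > h.py <<'E'
import numpy as np,cv2
def world(d,K,T):
    v,u=np.mgrid[:480,:640]; z=d
    P=np.stack([(u-K[0,2])*z/K[0,0],(v-K[1,2])*z/K[1,1],z,np.ones_like(z)],-1)@np.array(T).T
    P[d==0]=np.nan; return P[...,:3]
def load(n):
    f=np.load(f"pics/{n}.npz"); return f["im"],world(f["d"],f["K"],f["T"]),f
E
python3 - <<'E'
from h import *
for n in ["scene0","side0"]:
    im,P,f=load(n)
    print(n,"counter z",np.nanmedian(P[...,2][(abs(P[...,2])<.02)]))
    z=P[...,2]
    with np.errstate(invalid='ignore'):
        m=(z>.05)&(z<.105)&(P[...,0]>.2)&(P[...,0]<1.1)&(abs(P[...,1])<.6)
    m=cv2.morphologyEx(m.astype(np.uint8),cv2.MORPH_OPEN,np.ones((3,3)))
    k,l,s,c=cv2.connectedComponentsWithStats(m)
    for j in range(1,k):
        if s[j,4]>300:
            q=P[l==j]; print(s[j],np.round(np.percentile(q,[1,50,99],axis=0),3).tolist(),cv2.minAreaRect((q[:,:2]*1000).astype(np.float32)))
    j=1+np.argmax(s[1:,4]); q=P[cv2.dilate((l==j).astype(np.uint8),np.ones((5,5)))>0]
    a=(q[:,2]>.083)&(q[:,2]<.091); b=q[(q[:,2]>.092)&(q[:,2]<.102)]
    print("rim",a.sum(),cv2.minAreaRect((q[a,:2]*1000).astype(np.float32)),"tab",len(b),b.mean(0) if len(b) else 0, cv2.minAreaRect((b[:,:2]*1000).astype(np.float32)) if len(b)>3 else 0)
    C=np.round(np.array([P[v,u] for u,v in [(360,202),(467,287),(347,372),(249,263)]]),3); print(C.tolist())
E
```

```text
scene0 counter z 0.00020041742984899802
[ 145  141   79   56 2148] [[0.47, -0.569, 0.051], [0.579, -0.507, 0.064], [0.671, -0.456, 0.069]] ((568.6292114257812, -514.1463012695312), (206.79397583007812, 105.67161560058594), 6.724603652954102)
[ 248  192   47   47 1024] [[0.495, -0.237, 0.051], [0.561, -0.205, 0.064], [0.621, -0.184, 0.092]] ((557.5712280273438, -212.66439819335938), (130.43971252441406, 53.494651794433594), 6.4465861320495605)
[  248   198   221   183 21397] [[0.413, -0.125, 0.054], [0.609, 0.082, 0.076], [0.777, 0.254, 0.09]] ((586.817626953125, 61.918426513671875), (352.40203857421875, 333.63360595703125), 77.559326171875)
[ 59 204  61  30 896] [[0.792, -0.598, 0.051], [0.855, -0.494, 0.078], [0.877, -0.479, 0.104]] ((853.781494140625, -530.0580444335938), (67.51142120361328, 133.99740600585938), 45.20151901245117)
[   23   233   309   247 10154] [[0.942, -0.582, 0.052], [0.968, -0.061, 0.06], [0.992, 0.265, 0.064]] ((965.4931640625, -157.15365600585938), (884.8955078125, 53.862205505371094), 89.91647338867188)
[449 359  34  28 512] [[0.63, 0.329, 0.05], [0.653, 0.3
[... 2304 characters left out ...]
0.518, 0.073], [0.678, 0.556, 0.093], [0.69, 0.593, 0.105]] ((672.2814331054688, 557.2124633789062), (82.03733825683594, 20.233449935913086), 76.053955078125)
[ 175  446   50   34 1073] [[0.609, 0.527, 0.068], [0.636, 0.557, 0.091], [0.661, 0.588, 0.105]] ((633.465576171875, 561.347412109375), (72.58519744873047, 44.343406677246094), 74.93335723876953)
rim 1304 ((585.0250854492188, 57.59849548339844), (354.29864501953125, 329.7869567871094), 77.6390609741211) tab 65 [0.47382809 0.08631202 0.09635882] ((473.61383056640625, 83.82192993164062), (88.54056549072266, 4.781354904174805), 77.4471664428711)
[[0.473, -0.407, -0.002], [0.17, -0.048, -0.002], [0.44, 0.27, -0.001], [0.706, 0.051, 0.075]]
```

View pics/side0.png

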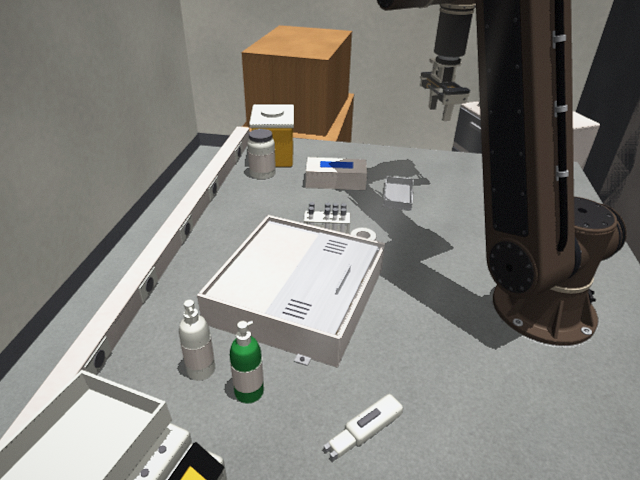

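Side view agrees: the tab is at about (343,280) and the box edges are clear. Box centre ≈ (0.586, 0.060) with its x axis at −12.3°. The tab centre sits at box x ≈ −115 mm, so the cover origin is at −72 mm, inside the stated range. I start moving now, with the jaws shut and tool y turned along box y.

```bash
cat > need.py <<'E'
# need.py bx by z yaw : shift left to go (units of full scale, tool axes) to box-frame target
import sys,numpy as np
from scipy.spatial.transform import Rotation as R
from plant import r
C=np.array([.586,.060]);A=np.radians(-12.3)
B=np.array([[np.cos(A),-np.sin(A)],[np.sin(A),np.cos(A)]])
def main(bx,by,z,yaw):
    s=r.get_state(); p=s["tcp_pos"]; Rt=R.from_euler("xyz",s["eef_rot"],degrees=True)
    t=np.r_[C+B@[bx,by],z]
    dy=(yaw-s["eef_rot"][2]+180)%360-180
    print("t",round(s["time_s"],2),"box",np.round(B.T@(p[:2]-C),4),"z",round(p[2],4),"yaw",round(s["eef_rot"][2],2),
      "need",np.round(Rt.inv().apply(t-p)/.025,2),"yaw",round(-dy/4,2),"F",np.round(s["contact_force"],1),"j",np.round(s["joints"],0), "w",round(s["gripper_width"],4))
main(*map(float,sys.argv[1:]))
E
python3 -m inch '[{"x":-0.85,"y":0.95,"yaw":0.9},{"x":-0.85,"y":0.95,"yaw":0.9},{"x":-0.85,"y":0.95,"yaw":0.9},{"x":-0.85,"y":0.95,"yaw":0.9},{"x":-0.85,"y":0.95,"yaw":0.9}]' -1 20
python3 -m inch '[{"x":-0.85,"y":0.95,"yaw":0.9},{"x":-0.85,"y":0.95,"yaw":0.9},{"x":-0.85,"y":0.95,"yaw":0.9},{"x":-0.85,"y":0.95,"yaw":0.9},{"x":-0.85,"y":0.95,"yaw":0.9}]'
python3 need.py -0.140 0 0.14 167.7
```

```text
t 0.1 box [-0.1753 -0.7377] z 0.2367 yaw -157.56 need [-17.98  23.44   3.9 ] yaw 8.69 F [ 0.5 -0.5 -0.3] j [-51.  21.   1.  -0. -70. -17.] w 0.0879validation failed for argument at $[0]...
validation failed for argument at $[0]...
```

```bash

python3 -m inch '[{"x":-0.85,"y":0.95,"z":0,"yaw":0.9},{"x":-0.85,"y":0.95,"z":0,"yaw":0.9},{"x":-0.85,"y":0.95,"z":0,"yaw":0.9},{"x":-0.85,"y":0.95,"z":0,"yaw":0.9},{"x":-0.85,"y":0.95,"z":0,"yaw":0.9}]' -1 20 &&
python3 -m inch '[{"x":-0.85,"y":0.95,"z":0,"yaw":0.9},{"x":-0.85,"y":0.95,"z":0,"yaw":0.9},{"x":-0.85,"y":0.95,"z":0,"yaw":0.9},{"x":-0.85,"y":0.95,"z":0,"yaw":0.9},{"x":-0.85,"y":0.95,"z":0,"yaw":0.9}]'
python3 need.py -0.140 0 0.14 167.7
```

```text
time_s: 0.52
tcp_pos: [0.3266, -0.4802, 0.2318]
eef_rot: [179.6, -0.3, -176.7]
contact_force: [0.6, -0.7, 0.3]
gripper_width: 0.0598
time_s: 0.93
tcp_pos: [0.4424, -0.362, 0.2313]
eef_rot: [179.7, -0.5, 164.3]
contact_force: [0.2, -0.6, -0.1]
gripper_width: 0.0266
t 0.93 box [-0.0504 -0.4429] z 0.2313 yaw 164.28 need [ 4.6  17.45  3.8 ] yaw -0.85 F [ 0.2 -0.6 -0.1] j [-20.  11. -13.  -0. -66. -86.] w 0.0266
```

```bash

python3 -m inch '[{"x":0.3,"y":1,"z":0,"yaw":-0.2},{"x":0.3,"y":1,"z":0,"yaw":-0.2},{"x":0.3,"y":1,"z":0,"yaw":-0.2},{"x":0.3,"y":1,"z":0,"yaw":-0.2},{"x":0.3,"y":1,"z":0,"yaw":0}]' &&
python3 -m inch '[{"x":0.3,"y":1,"z":0,"yaw":0},{"x":0.3,"y":1,"z":0,"yaw":0},{"x":0.3,"y":1,"z":0,"yaw":0},{"x":0.3,"y":1,"z":0,"yaw":0},{"x":0.3,"y":1,"z":0,"yaw":0}]' &&
python3 -m inch '[{"x":0.3,"y":1,"z":0.3,"yaw":0},{"x":0.3,"y":1,"z":0.5,"yaw":0},{"x":0.3,"y":1,"z":0.5,"yaw":0},{"x":0.3,"y":1,"z":0.5,"yaw":0},{"x":0,"y":1,"z":0.5,"yaw":0}]'
python3 need.py -0.140 0 0.14 167.7
```

```text
time_s: 1.35
tcp_pos: [0.4407, -0.2252, 0.2291]
eef_rot: [179.6, -0.8, 167.5]
contact_force: [0.8, -0.1, 0.2]
gripper_width: 0.0007
time_s: 1.77
tcp_pos: [0.4285, -0.0888, 0.2291]
eef_rot: [179.6, -0.9, 167.4]
contact_force: [1.0, 1.1, 0.3]
gripper_width: 0.0003
time_s: 2.18
tcp_pos: [0.4242, 0.0468, 0.1739]
eef_rot: [179.4, -0.6, 167.5]
contact_force: [-0.0, -0.5, -0.1]
gripper_width: -0.0003
t 2.18 box [-0.1553 -0.0474] z 0.1739 yaw 167.45 need [-0.62  1.88  1.37] yaw -0.06 F [-0.  -0.5 -0.1] j [  32.   -0.  -34.   -1.  -56. -134.] w -0.0003
```

```bash

python3 -m inch '[{"x":-0.3,"y":0.95,"z":0.5,"yaw":0},{"x":-0.3,"y":0.95,"z":0.5,"yaw":0},{"x":0,"y":0,"z":0.3,"yaw":0},{"x":0,"y":0,"z":0,"yaw":0}]'
python3 need.py -0.140 0 0.097 167.7
python3 - <<'E'
from plant import r
from h import *
n="wrist"; i=r.camera_info(n); im,d=r.capture(n); np.savez(f"pics/{n}0.npz",im=im,d=d,K=i["mtx"],T=i["pose"])
cv2.imwrite(f"pics/{n}0.png",im[:,:,::-1])
im,d=r.capture("scene"); i=r.camera_info("scene"); np.savez("pics/scene1.npz",im=im,d=d,K=i["mtx"],T=i["pose"])
E
```

```text
time_s: 2.52
tcp_pos: [0.448, 0.0964, 0.1381]
eef_rot: [179.4, -0.7, 167.7]
contact_force: [-1.0, -0.2, -1.0]
gripper_width: 0.0005
t 2.52 box [-0.1425  0.0062] z 0.1381 yaw 167.75 need [-0.12 -0.26  1.64] yaw 0.01 F [-1.  -0.2 -1. ] j [  36.    6.  -33.   -1.  -51. -138.] w 0.0005
```

View pics/wrist0.png

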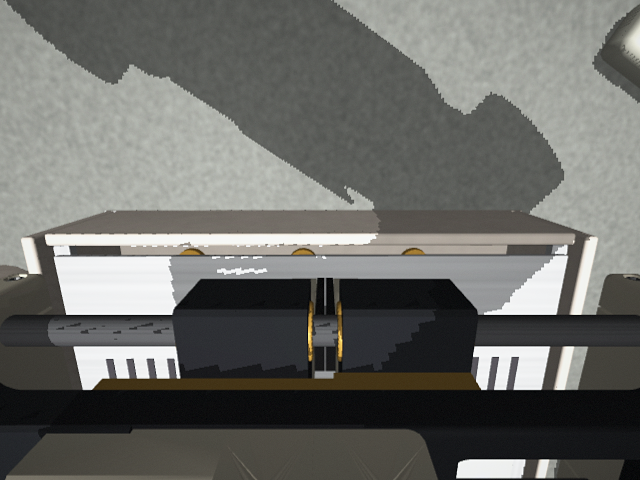

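The wrist view shows the cover within its side walls (inner edges at about columns 55 and 565), with the fingers near the middle at column 325. I lower beside the tab and push.

```bash

python3 -m inch '[{"x":0,"y":-0.25,"z":0.8,"yaw":0},{"x":0,"y":0,"z":0.8,"yaw":0},{"x":0,"y":0,"z":0,"yaw":0}]' && python3 need.py 0.0235 0 0.097 167.7 &&
python3 -m inch '[{"x":-0.3,"y":0,"z":0,"yaw":0},{"x":-0.3,"y":0,"z":0,"yaw":0},{"x":-0.3,"y":0,"z":0,"yaw":0},{"x":-0.3,"y":0,"z":0,"yaw":0}]'
python3 need.py 0.0235 0 0.097 167.7
```

```text
time_s: 2.87
tcp_pos: [0.4483, 0.0894, 0.1015]
eef_rot: [179.2, -0.4, 167.7]
contact_force: [-0.5, -1.0, 0.3]
gripper_width: 0.0007
t 2.87 box [-0.1408 -0.0006] z 0.1015 yaw 167.65 need [-6.57  0.03  0.14] yaw -0.01 F [-0.5 -1.   0.3] j [  35.    8.  -36.   -1.  -45. -137.] w 0.0007
time_s: 3.2
tcp_pos: [0.4791, 0.081, 0.105]
eef_rot: [179.1, -0.3, 167.6]
contact_force: [-2.3, 0.3, -1.3]
gripper_width: 0.0007
t 3.2 box [-0.1089 -0.0022] z 0.105 yaw 167.6 need [-5.3   0.09  0.29] yaw -0.03 F [-2.3  0.3 -1.3] j [  32.   10.  -32.   -1.  -47. -134.] w 0.0007
```

```bash

python3 -m inch '[{"x":-0.1,"y":0,"z":0.25,"yaw":0},{"x":-0.2,"y":0,"z":0.15,"yaw":0},{"x":-0.4,"y":0.03,"z":0.1,"yaw":0},{"x":-0.4,"y":0.03,"z":0.08,"yaw":0}]' && python3 need.py 0.0235 0 0.097 167.7
python3 - <<'E'
from plant import r
from h import *
n="side"; i=r.camera_info(n); im,d=r.capture(n); cv2.imwrite("pics/side1.png",cv2.resize(im[180:400,150:430,::-1],None,fx=2.5,fy=2.5))
E
```

```text
time_s: 3.53
tcp_pos: [0.5077, 0.0755, 0.0928]
eef_rot: [179.1, -0.4, 167.5]
contact_force: [-4.4, 1.0, 5.4]
gripper_width: 0.0007
t 3.53 box [-0.0798 -0.0016] z 0.0928 yaw 167.48 need [-4.13  0.08 -0.2 ] yaw -0.05 F [-4.4  1.   5.4] j [  30.   14.  -30.   -1.  -46. -131.] w 0.0007
```

View pics/side1.png

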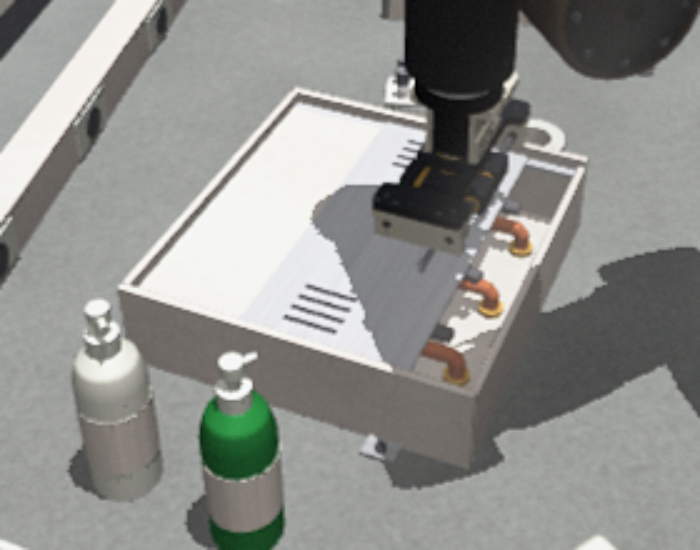

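The crop shows the cover sliding straight, pipes and lever ends appearing at the front (right). The tips sit a touch low, so I ease up and go on pushing.

```bash

python3 -m inch '[{"x":-0.3,"y":0.03,"z":-0.12,"yaw":0},{"x":-0.4,"y":0.03,"z":-0.02,"yaw":0},{"x":-0.4,"y":0.03,"z":0.03,"yaw":0},{"x":-0.4,"y":0.03,"z":0.03,"yaw":0}]' && python3 need.py 0.0235 0 0.097 167.7
```

```text
time_s: 3.92
tcp_pos: [0.5481, 0.069, 0.0953]
eef_rot: [179.1, -0.5, 167.4]
contact_force: [-6.3, 1.0, 3.3]
gripper_width: 0.0003
t 3.92 box [-0.039   0.0007] z 0.0953 yaw 167.45 need [-2.5  -0.02 -0.09] yaw -0.06 F [-6.3  1.   3.3] j [  27.   17.  -25.   -1.  -48. -128.] w 0.0003
```

```bash

python3 -m inch '[{"x":-0.4,"y":0,"z":-0.04,"yaw":-0.03},{"x":-0.4,"y":0,"z":0.01,"yaw":-0.03},{"x":-0.4,"y":0,"z":0.01,"yaw":0},{"x":-0.4,"y":0,"z":0.01,"yaw":0},{"x":-0.3,"y":0,"z":0.01,"yaw":0}]' && python3 need.py 0.0235 0 0.097 167.7
```

```text
time_s: 4.33
tcp_pos: [0.5989, 0.0573, 0.096]
eef_rot: [179.2, -0.6, 167.7]
contact_force: [-5.6, 0.7, 5.5]
gripper_width: 0.0008
t 4.33 box [0.0132 0.0001] z 0.096 yaw 167.72 need [-0.41 -0.01 -0.04] yaw 0.01 F [-5.6  0.7  5.5] j [  23.   21.  -18.   -1.  -51. -125.] w 0.0008
```

```bash

for k in 1 2; do python3 -m inch '[{"x":-0.2,"y":0,"z":0,"yaw":0},{"x":-0.2,"y":0,"z":0,"yaw":0},{"x":-0.2,"y":0,"z":0,"yaw":0}]' && python3 need.py 0.0235 0 0.097 167.7; done
```

```text
time_s: 4.58
tcp_pos: [0.6102, 0.0544, 0.0957]
eef_rot: [179.3, -1.2, 167.6]
contact_force: [-45.4, 24.1, 37.7]
gripper_width: 0.0003
t 4.58 box [ 0.0249 -0.0003] z 0.0957 yaw 167.62 need [ 0.06  0.01 -0.05] yaw -0.02 F [-45.4  24.1  37.7] j [  23.   22.  -16.   -2.  -52. -124.] w 0.0003
time_s: 4.83
tcp_pos: [0.61, 0.0545, 0.096]
eef_rot: [179.4, -2.8, 167.6]
contact_force: [-24.2, 10.9, 19.8]
gripper_width: 0.0006
t 4.83 box [ 0.0247 -0.0003] z 0.096 yaw 167.58 need [ 0.05  0.01 -0.04] yaw -0.03 F [-24.2  10.9  19.8] j [  22.   23.  -14.   -3.  -54. -123.] w 0.0006
```

The force spike at TCP box x = 24.7 mm (predicted 23.5) shows the cover is at the rear wall. I back off, rise and look.

```bash

python3 -m inch '[{"x":0.3,"y":0,"z":0,"yaw":0},{"x":0.5,"y":0,"z":-0.6,"yaw":0},{"x":0.8,"y":0,"z":-1,"yaw":0},{"x":1,"y":0,"z":-1,"yaw":0},{"x":1,"y":0,"z":-1,"yaw":0}]' && python3 -m inch '[{"x":0.6,"y":0,"z":-0.9,"yaw":0},{"x":0.6,"y":0,"z":-0.5,"yaw":0},{"x":0.4,"y":0,"z":0,"yaw":0},{"x":0,"y":0,"z":0,"yaw":0}]' && python3 need.py -0.12 0 0.22 167.7
python3 - <<'E'
from plant import r
from h import *
ims=[]
for n in ["wrist","scene","side"]:
    i=r.camera_info(n); im,d=r.capture(n); np.savez(f"pics/{n}2.npz",im=im,d=d,K=i["mtx"],T=i["pose"]); ims.append(im[:,:,::-1])
cv2.imwrite("pics/c2.png",np.vstack([np.hstack([cv2.resize(ims[0],(400,300)),cv2.resize(ims[1][190:385,230:490],(400,300))]),np.hstack([cv2.resize(ims[2][200:370,180:400],(400,300)),np.zeros((300,400,3),np.uint8)])]))
E
```

```text
time_s: 5.25
tcp_pos: [0.5272, 0.0722, 0.1871]
eef_rot: [179.7, -3.0, 167.5]
contact_force: [-0.1, 0.9, 0.8]
gripper_width: 0.0003
time_s: 5.58
tcp_pos: [0.4914, 0.0821, 0.2337]
eef_rot: [179.1, -2.1, 167.7]
contact_force: [0.3, 0.4, -0.2]
gripper_width: 0.0006
t 5.58 box [-0.0971  0.0014] z 0.2337 yaw 167.66 need [ 0.89 -0.07  0.58] yaw -0.01 F [ 0.3  0.4 -0.2] j [  30.    5.  -19.   -2.  -67. -132.] w 0.0006
```

View pics/c2.png

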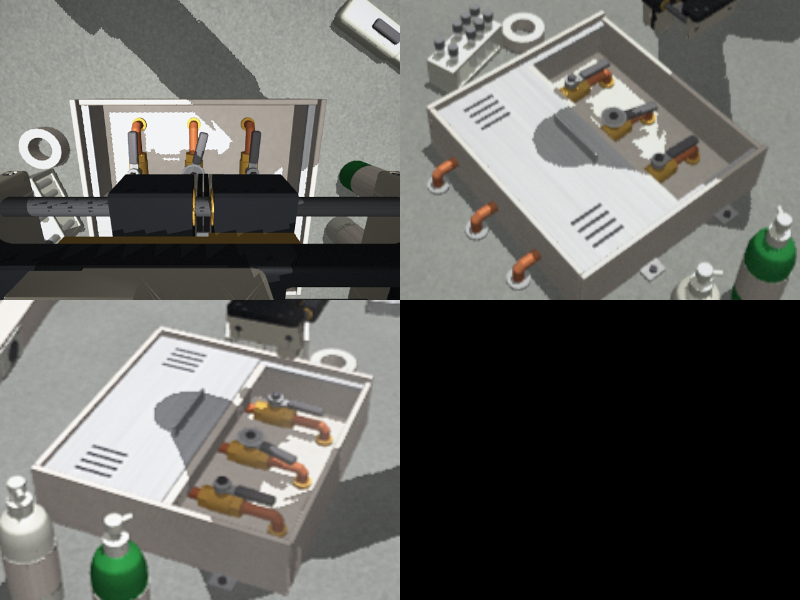

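The round tag is on the middle valve (y = −10 mm): in the scene crop it's the disc at about (613,117), in the side crop at (250,437). The cover looks fully back. I measure the levers and cover from depth, and look at the fingertip shape.

```bash
cat > meas.py <<'E'
import sys
from h import *
C=np.array([.586,.060]);A=np.radians(-12.3);B=np.array([[np.cos(A),-np.sin(A)],[np.sin(A),np.cos(A)]])
for n in sys.argv[1:]:
    im,P,f=load(n); Q=P.copy(); Q[...,:2]=(P[...,:2]-C)@B; q=Q[np.isfinite(Q).all(-1)]
    rim=q[(q[:,2]>.082)&(q[:,2]<.092)&(abs(q[:,0])<.19)&(abs(q[:,1])<.2)]
    print(n,"rim x",np.round(np.percentile(rim[:,0],[1,99]),4),"y",np.round(np.percentile(rim[:,1],[1,99]),4))
    tab=q[(q[:,2]>.0925)&(q[:,2]<.1)&(abs(q[:,0]-.035)<.02)&(abs(q[:,1])<.06)]
    if len(tab): print(" tab",len(tab),np.round(tab.mean(0),4))
    for y in (-.105,-.010,.085):
        s=np.array([-.047,y]); v=q[:,:2]-s; rr=np.hypot(*v.T); 
        l=v[(q[:,2]>.057)&(q[:,2]<.066)&(rr>.026)&(rr<.073)]
        if len(l)>5: m=l.mean(0); print("  y",y,len(l),"theta %.3f"%np.arctan2(m[1],-m[0]),"rmax",np.round(np.percentile(np.hypot(*l.T),98),3),"mean",np.round(m,4))
        h=q[(q[:,2]>.061)&(q[:,2]<.072)&(rr<.03)]
        if len(h): print("     hub",len(h),np.round(h.mean(0),4))
E
python3 meas.py scene2 side2
python3 - <<'E'
from h import *
im=load("side2")[0]; s=load("scene2")[0]
cv2.imwrite("pics/g.png",np.hstack([cv2.resize(im[60:240,230:430,::-1],(400,360)),cv2.resize(s[120:260,340:496,::-1],(400,360))]))
E
```

```text
scene2 rim x [-0.1598  0.1663] y [-0.1717  0.1768]
 tab 102 [0.0366 0.0066 0.0967]
  y -0.105 91 theta 0.085 rmax 0.067 mean [-0.0458  0.0039]
     hub 59 [-0.0501 -0.101   0.0647]
  y -0.01 104 theta 0.342 rmax 0.068 mean [-0.0445  0.0158]
     hub 187 [-0.048  -0.0068  0.0646]
  y 0.085 102 theta 0.118 rmax 0.067 mean [-0.0468  0.0056]
     hub 73 [-0.0512  0.0884  0.0647]
side2 rim x [-0.1634  0.1631] y [-0.1755  0.1734]
 tab 61 [0.0332 0.0011 0.0962]
  y -0.105 158 theta -0.415 rmax 0.071 mean [-0.0143 -0.0063]
     hub 45 [-0.0537 -0.104   0.0642]
  y -0.01 159 theta 0.544 rmax 0.071 mean [-0.0135  0.0082]
     hub 145 [-0.05   -0.0102  0.064 ]
  y 0.085 181 theta 0.006 rmax 0.07 mean [-0.0158  0.0001]
     hub 52 [-0.0539  0.0847  0.0641]
```

View pics/g.png

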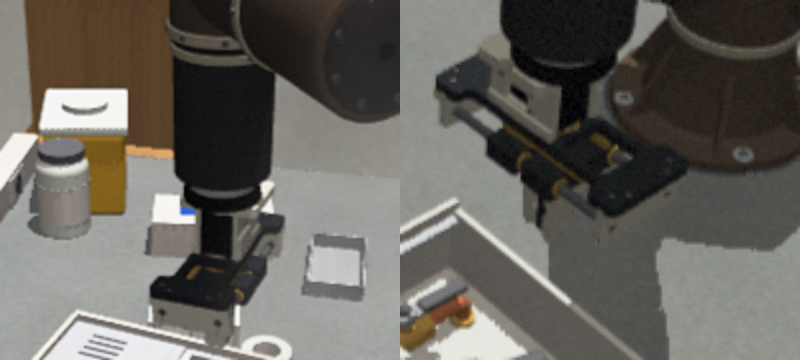

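Both cameras agree with the model to about 3 mm. The tab face is at ~33 mm, so the cover is fully back, and the tagged lever is at about 0.28 rad. The tips are narrow blocks below a wide body, which stays above z = 0.12. I descend on the right (−y) side of the middle lever.

```bash
python3 need.py -0.117 -0.055 0.065 167.7
python3 -m inch '[{"x":0.4,"y":-0.9,"z":0.6,"yaw":0},{"x":0.3,"y":-0.9,"z":0.6,"yaw":0},{"x":0,"y":-0.4,"z":0.8,"yaw":0},{"x":0,"y":0,"z":1,"yaw":0},{"x":0,"y":0,"z":0.6,"yaw":0}]' && python3 need.py -0.117 -0.055 0.065 167.7
```

```text
t 5.73 box [-0.0962  0.0012] z 0.2321 yaw 167.64 need [ 0.56 -2.34  6.68] yaw -0.02 F [ 0.3  0.8 -0. ] j [  30.    5.  -19.   -2.  -67. -132.] w 0.0003
time_s: 6.15
tcp_pos: [0.4634, 0.0314, 0.1372]
eef_rot: [179.3, -2.2, 167.6]
contact_force: [-0.4, 0.6, -0.8]
gripper_width: 0.0004
t 6.15 box [-0.1137 -0.0541] z 0.1372 yaw 167.6 need [ 0.02 -0.07  2.89] yaw -0.03 F [-0.4  0.6 -0.8] j [  27.    7.  -31.   -2.  -53. -128.] w 0.0004
```

```bash

python3 -m inch '[{"x":0,"y":0,"z":0.9,"yaw":0},{"x":0,"y":0,"z":0.9,"yaw":0},{"x":0,"y":0,"z":0.5,"yaw":0},{"x":0,"y":0,"z":0,"yaw":0}]' && python3 need.py -0.117 -0.055 0.065 167.7
```

```text
time_s: 6.48
tcp_pos: [0.4597, 0.0293, 0.0697]
eef_rot: [179.7, -2.7, 167.4]
contact_force: [-0.3, -1.1, -0.1]
gripper_width: 0.0003
t 6.48 box [-0.1168 -0.0569] z 0.0697 yaw 167.37 need [-0.    0.08  0.19] yaw -0.08 F [-0.3 -1.1 -0.1] j [  27.   13.  -35.   -3.  -44. -127.] w 0.0003
```

```bash

python3 -m inch '[{"x":0,"y":0.4,"z":0.15,"yaw":-0.05},{"x":0,"y":0.4,"z":0.05,"yaw":0},{"x":0,"y":0.4,"z":0,"yaw":0},{"x":0,"y":0.3,"z":0,"yaw":0}]' && python3 need.py -0.1118 -0.0083 0.065 167.7
```

```text
time_s: 6.82
tcp_pos: [0.4688, 0.0669, 0.0629]
eef_rot: [179.9, -2.9, 167.4]
contact_force: [0.1, -0.9, -1.2]
gripper_width: 0.0005
t 6.82 box [-0.116  -0.0182] z 0.0629 yaw 167.41 need [-0.16  0.4  -0.09] yaw -0.07 F [ 0.1 -0.9 -1.2] j [  30.   14.  -34.   -3.  -44. -131.] w 0.0005
```

```bash

python3 -m inch '[{"x":-0.06,"y":0.2,"z":-0.06,"yaw":-0.05},{"x":-0.1,"y":0.2,"z":-0.03,"yaw":0},{"x":-0.1,"y":0.2,"z":0,"yaw":0}]' && python3 need.py -0.1029 0.0067 0.065 167.7
python3 - <<'E'
from plant import r
from h import *
ims=[]
for n in ["scene","side"]:
    im,d=r.capture(n); i=r.camera_info(n); np.savez(f"pics/{n}3.npz",im=im,d=d,K=i["mtx"],T=i["pose"]); ims.append(im[:,:,::-1])
cv2.imwrite("pics/c3.png",np.hstack([cv2.resize(ims[0][190:310,310:470],(400,300)),cv2.resize(ims[1][200:320,260:400],(400,300))]))
E
```

```text
time_s: 7.07
tcp_pos: [0.476, 0.081, 0.0648]
eef_rot: [-179.9, -3.2, 167.7]
contact_force: [-2.5, -4.3, -1.7]
gripper_width: 0.0005
t 7.07 box [-0.112 -0.003] z 0.0648 yaw 167.7 need [-0.36  0.39 -0.03] yaw -0.0 F [-2.5 -4.3 -1.7] j [  31.   15.  -32.   -3.  -45. -131.] w 0.0005
```

View pics/c3.png

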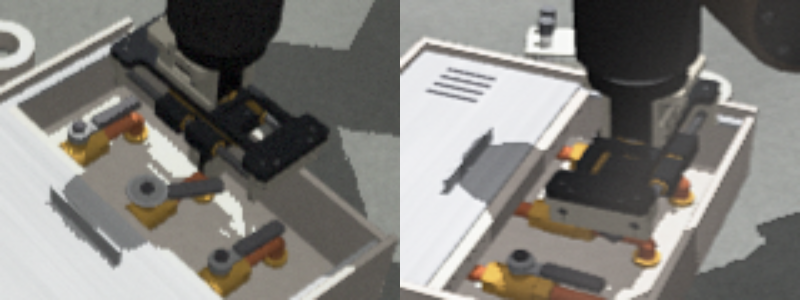

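The tips touch the lever: about 4.5 N, and the left crop shows the middle lever turning, tip at about (220,185). I continue the arc.

```bash

python3 -m inch '[{"x":-0.15,"y":0.2,"z":-0.01,"yaw":0},{"x":-0.2,"y":0.2,"z":0,"yaw":0}]' && python3 need.py -0.09 0.0185 0.065 167.7 &&
python3 -m inch '[{"x":-0.25,"y":0.23,"z":0,"yaw":0},{"x":-0.25,"y":0.2,"z":0,"yaw":0}]' && python3 need.py -0.077 0.0251 0.065 167.7
```

```text
time_s: 7.33
tcp_pos: [0.4846, 0.0887, 0.0643]
eef_rot: [-179.8, -3.4, 167.7]
contact_force: [-6.9, 0.0, 2.5]
gripper_width: 0.0006
t 7.33 box [-0.1051  0.0064] z 0.0643 yaw 167.65 need [-0.6   0.48 -0.06] yaw -0.01 F [-6.9  0.   2.5] j [  31.   16.  -31.   -3.  -46. -132.] w 0.0006
time_s: 7.5
tcp_pos: [0.497, 0.0967, 0.0637]
eef_rot: [-179.8, -3.6, 167.6]
contact_force: [-7.7, 1.3, 3.1]
gripper_width: 0.0007
t 7.5 box [-0.0948  0.0169] z 0.0637 yaw 167.6 need [-0.71  0.33 -0.1 ] yaw -0.03 F [-7.7  1.3  3.1] j [  31.   17.  -29.   -3.  -46. -132.] w 0.0007
```

```bash

python3 -m inch '[{"x":-0.25,"y":0.15,"z":-0.05,"yaw":0},{"x":-0.25,"y":0.12,"z":-0.02,"yaw":0},{"x":-0.25,"y":0.1,"z":-0.02,"yaw":0}]' && python3 need.py -0.0645 0.028 0.065 167.7
```

```text
time_s: 7.75
tcp_pos: [0.5151, 0.1032, 0.0644]
eef_rot: [-179.9, -3.8, 167.5]
contact_force: [-5.4, 1.9, -1.5]
gripper_width: 0.0008
t 7.75 box [-0.0785  0.0271] z 0.0644 yaw 167.53 need [-0.56  0.04 -0.06] yaw -0.04 F [-5.4  1.9 -1.5] j [  31.   19.  -26.   -3.  -48. -131.] w 0.0008
```

```bash

python3 -m inch '[{"x":-0.25,"y":0.03,"z":-0.03,"yaw":0},{"x":-0.2,"y":0,"z":-0.02,"yaw":0},{"x":-0.2,"y":0,"z":0,"yaw":0}]' && python3 need.py -0.0645 0.028 0.065 167.7 && python3 -m inch '[{"x":-0.2,"y":0,"z":0,"yaw":0},{"x":-0.2,"y":0,"z":0,"yaw":0}]' && python3 need.py -0.0645 0.028 0.065 167.7
python3 - <<'E'
from plant import r
from h import *
for n in ["scene","side"]:
    im,d=r.capture(n); i=r.camera_info(n); np.savez(f"pics/{n}4.npz",im=im,d=d,K=i["mtx"],T=i["pose"])
E
python3 meas.py scene4
```

```text
time_s: 8.0
tcp_pos: [0.5308, 0.1035, 0.0645]
eef_rot: [179.8, -3.9, 167.5]
contact_force: [-4.6, 3.6, 0.7]
gripper_width: 0.0005
t 8.0 box [-0.0632  0.0307] z 0.0645 yaw 167.51 need [ 0.05 -0.11 -0.02] yaw -0.05 F [-4.6  3.6  0.7] j [  30.   20.  -24.   -4.  -49. -130.] w 0.0005
time_s: 8.17
tcp_pos: [0.5327, 0.1032, 0.0642]
eef_rot: [179.9, -4.8, 167.4]
contact_force: [-32.1, 15.5, 27.8]
gripper_width: 0.0008
t 8.17 box [-0.0613  0.0308] z 0.0642 yaw 167.37 need [ 0.13 -0.11 -0.02] yaw -0.08 F [-32.1  15.5  27.8] j [  29.   21.  -23.   -4.  -50. -129.] w 0.0008
scene4 rim x [-0.1597  0.1663] y [-0.1716  0.1766]
 tab 101 [0.0365 0.0062 0.0967]
     hub 46 [-0.0444 -0.101   0.0651]
  y -0.01 153 theta 1.579 rmax 0.072 mean [0.0004 0.05  ]
     hub 155 [-0.0432 -0.0048  0.0647]
  y 0.085 178 theta -1.377 rmax 0.07 mean [-0.0074 -0.0379]
     hub 67 [-0.0447  0.0836  0.0643]
```

The force jumps to ~35 N at the predicted end point and the lever measures ~1.58 rad, so it is against the stop. I back off, rise clear and check.

```bash

python3 -m inch '[{"x":0.5,"y":0,"z":0,"yaw":0},{"x":0.2,"y":-0.1,"z":-0.7,"yaw":0},{"x":0,"y":0,"z":-1,"yaw":0},{"x":0,"y":0,"z":-1,"yaw":0},{"x":0.3,"y":-0.3,"z":-1,"yaw":0}]' && python3 -m inch '[{"x":0.5,"y":-1,"z":-1,"yaw":0},{"x":0.5,"y":-1,"z":-0.5,"yaw":0},{"x":0.3,"y":-1,"z":0,"yaw":0},{"x":0,"y":-1,"z":0,"yaw":0},{"x":0,"y":-1,"z":0,"yaw":0}]' && python3 -m inch '[{"x":0,"y":-1,"z":0,"yaw":0},{"x":0,"y":-1,"z":0,"yaw":0},{"x":0,"y":0,"z":0,"yaw":0},{"x":0,"y":0,"z":0,"yaw":0}]'
python3 - <<'E'
from plant import r
from h import *
ims=[]
for n in ["scene","side"]:
    im,d=r.capture(n); i=r.camera_info(n); np.savez(f"pics/{n}5.npz",im=im,d=d,K=i["mtx"],T=i["pose"]); ims.append(im[:,:,::-1])
cv2.imwrite("pics/c5.png",np.hstack([ims[0][130:450,220:580],ims[1][130:450,160:480]]))
E
python3 meas.py scene5 side5
```

```text
time_s: 8.68
tcp_pos: [0.5137, 0.1003, 0.1602]
eef_rot: [179.7, -4.7, 167.5]
contact_force: [0.8, -0.1, -0.3]
gripper_width: 0.0007
time_s: 9.1
tcp_pos: [0.4661, -0.013, 0.2126]
eef_rot: [178.7, -3.1, 167.9]
contact_force: [1.5, -0.5, -0.1]
gripper_width: 0.0005
time_s: 9.43
tcp_pos: [0.4585, -0.0663, 0.2168]
eef_rot: [178.2, -2.1, 167.8]
contact_force: [0.5, 0.7, -1.2]
gripper_width: 0.0005
scene5 rim x [-0.1591  0.1662] y [-0.1715  0.1766]
 tab 99 [0.0362 0.0052 0.0965]
  y -0.105 91 theta 0.082 rmax 0.067 mean [-0.0449  0.0037]
     hub 55 [-0.0527 -0.101   0.0648]
  y -0.01 121 theta 1.614 rmax 0.072 mean [0.0021 0.0492]
     hub 179 [-0.0456 -0.0051  0.0648]
  y 0.085 225 theta -0.814 rmax 0.07 mean [-0.0215 -0.0228]
     hub 90 [-0.0489  0.0849  0.0642]
side5 rim x [-0.1624  0.163 ] y [-0.1758  0.1735]
 tab 63 [0.0329 0.0004 0.0961]
  y -0.105 157 theta -0.442 rmax 0.071 mean [-0.0153 -0.0073]
     hub 35 [-0.052  -0.1052  0.0645]
  y -0.01 147 theta 2.014 rmax 0.072 mean [0.0135 0.0284]
     hub 142 [-0.0485 -0.0084  0.0642]
  y 0.085 268 theta -0.864 rmax 0.071 mean [-0.0128 -0.0149]
     hub 58 [-0.0529  0.0836  0.0642]
```

View pics/c5.png

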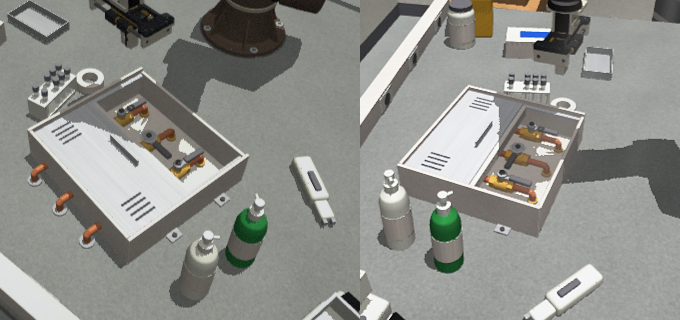

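The final view shows the middle lever across its pipe (left crop, from about (148,133) to (165,150)). The other two levers still lie along their pipes, the cover is fully back, and the bystanders look unmoved. The tool is clear, so I hand in.

```bash
python3 -c "
from plant import r
print(r.close_job())"
```

```text
the job is handed in; nothing more can be done
None
```

The gas line with the tagged valve is shut off, and the job was handed in at about 9.5 s of robot time. I pushed the cover back by its tab to the rear wall, found the round tag on the middle valve, and pushed that lever clockwise to its stop.

Last checks, with the tool raised clear of everything:
- **Cover:** the tab's front face is at about 33 mm in the box, which is where it should be fully back. The two cameras differ by about 3 mm here, and the wrist force had risen sharply at that end point.
- **Tagged lever:** about 1.57–1.6 rad from the scene camera. It met its stop with a push of about 35–45 N, against roughly 5 N needed to turn it. The side camera's figure was unusable because the hub's points got into it.
- **Other two valves:** both look open in the final pictures. The right one measured about 0.08 rad, the same as before. The left one's final depth reading was unusable, because the tagged lever's tip now lies in its measuring window, so for that one I relied on the picture.
- **Rest of the counter:** the other objects look unmoved in the pictures; I did not re-measure them.

The highest wrist force I read was about 64 N, when the cover met the rear wall (limit 120 N).

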